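# Tip the stripped window fittings out of the pot

## Robot

A 7-joint arm with a two-finger parallel gripper is mounted at the origin on the work surface. World frame = base frame: x ahead of the robot, y to its left, z up, the work surface at z = 0. Lengths are in mm, angles in rad, forces in N, time in s.
With the tool pointing down it reaches from about 400 to 750 mm from the base axis. Payload 19.5 kg.
Tool frame: the origin (TCP) lies at the very end of the fingers, on their centre line; the grasp point (between the pads) lies 19 mm behind it; z points along the fingers, y is the line along which they close (so a half turn about z gives the same grasp; the last joint's range is limited). The gripper opens to 85 mm and grips with 20 to 120 N. Pads are 22 mm wide; open, the fingers measure 114 mm over their backs; the gripper's body (76 mm by 85 mm) begins 54 mm behind the grasp point. The pads swing forward as they close: fully open they stand 13 mm farther back than shut.
Start: joints at [-1.359, 0.707, -0.028, 1.485, 0.022, 0.951, -0.075], TCP at [144.362, 556.556, 231.268] pointing down, gripper open.
Joint ranges: [-2.71, 2.71], [-0.32, 2.16], [-1.57, 1.52], [0, 2.45], [-1.46, 4.6], [0, 2.02], [-2.83, 2.83]. Speed limits (rad/s): [1.89, 1.89, 2.57, 2.57, 3.01, 3.01, 3.01].

## Interface

Orientations are given as a 3x3 rotation matrix whose columns are the frame's x, y, z axes.
In Python, from cell import r gives the robot as it stands.
- The arm moves only by the shell command python3 -m creep 'ROWS' [FORCE]. ROWS is JSON, a list of rows, each an object of numbers: "x", "y", "z": the shift along the tool's x, y, z in cm; "turn": the turn about the tool's z in rad; "fingers": the opening, from 0 (shut) to 1 (fully open). A call has 1 to 10 rows; each row shifts and turns the commanded pose from where the row before left it, along the tool's axes as they then stand; what a row does not reach is not made up. A row lasts 1/12 s, in which the tool goes at most 41.7 mm and 7.16 degrees, less where a joint would pass 70% of its speed; a pose out of reach is approached as far as the arm can. A call with a gripper value outside its range is refused whole. The fingers move at their own pace and stop on an object; FORCE is the grip in N (left out, the last holds). Time passes only in rows, so rows that do not move let the fingers close. It gives the time, the measured TCP pose, the force, the opening and the grip force at its end, in the units of the state.
- r.state(): the state, without advancing time (a new reading comes with each control period).
- r.capture(name): name is "scene" or "top" or "wrist"; returns the picture (400x640x3 uint8, red, green, blue); there is no depth.
- r.calibration(name): a dict with "fx", "fy", "cx", "cy" (pixels), "distortion" ([k1, k2, p1, p2, k3] as OpenCV has them; the pictures are not rectified), "rvec" (rotation vector, rad) and "tvec" (3), from world to camera coordinates, as OpenCV has them. Camera axes: x right, y down, z forward; pixel columns grow to the right and rows downward; lengths in mm; the calibration is good to about 2 mm. A picture is of the moment at which its call begins: read the wrist's pose just before it. calibration takes no time and is no camera call; for the wrist camera it gives the pose at the moment of the call.
- r.job_done(): hands the job in; it is judged then, once.
The state is a dict: "time": time; "joint_pos": joint angles; "joint_vel": joint speeds; "effort": joint torques, N m; "tcp_pos": TCP position; "orientation": TCP orientation; "contact_force": force on the tool from outside, world axes, zero at the start; "ft_torque": the same for the moment, N m; "finger_gap": opening from 0.0 (shut) to 1.0 (fully open); "grasp_force": force on a finger pad.
Only numpy, scipy, OpenCV 4.12 (cv2) and the standard library are available. Lean on these libraries where they do the work, as an engineer would, in place of code of your own. Each camera call takes 0.05 s, during which the arm holds its last target. There are 200 camera calls.

## Task

Draw the tray out from under the window sash by its front edge, let go, lift it by its carrying handle onto the seat of the tilting stand and let go of it. Then swing the lever right over, keeping it in hand so that the pot does not slam, until all five fittings have tumbled out into the tray; ease the pot back down upright onto its rest and turn the knurled nut clockwise until it is tight, to lock the pot. Do not knock the sash, and leave the putty tub, hammer and filling knife where they are.

Things in the scene. Friction and masses are not known exactly. Their poses are not given: they have to be found in the camera images.
- stand: Grey steel stand of the tilting pot, bolted to the bench. Origin: on the bench under the pivot line; x along that line (away from the robot), y to the side where the pot pours. Base plate 12 mm thick, x +-125, y -145 to 215 mm. Cheeks at x +-67 mm lean from the rear to the bearings at y 0, 165 mm up; past y 20 mm only the seat's 10 mm edges stand on the plate.
- pivot (a point): Point on the pivot line of the pot, midway between the cheeks, 165 mm above the bench; axes as the stand's.
- pot_mouth (a point): Centre of the mouth of the steel pot, 104 mm across outside at the rim, 110 mm tall. Upright: 220 mm above the bench, at stand x 0, y -56 mm, so that the pot's front is at y -4 mm.
- tray_seat (a point): Centre of the tray's seat on top of the base plate in front of the pot (stand x 0, y 95.5 mm, 12 mm above the bench); axes as the stand's. Edged on -x, +x and +y by strips 10 mm high; it takes the tray with its long side along the stand's x, either way round, with about 13 mm spare each side.
- lever_grip (a point): Middle of the black revolving grip at the end of the pot's lever: a cylinder 28 mm across, 38 mm long, lying along the stand's x at x -103 to -141 mm (robot side), spinning freely on its spindle, so it can be held in fingers that keep their slant. It circles the pivot line at 140 mm. At rest the flat lever points to the stand's -y, 20 degrees up (grip 213 mm above the bench); it swings over the top to +y.
- pot (a joint): Tilt of the pot, rad: 0 upright on its rest, grows as the lever swings from -y over the top to +y; stop at 2.6. Pot 0.9 kg with 0.25 kg of fittings: it weighs against the lever with up to 0.7 N m, past about 1.8 it is top-heavy and falls on to the stop unless held, and on the return falls to 0 below about 1.8. Most fittings slide out from about 2 on.
- nut_grip (a point): Point on the upright axis of the knurled round nut that clamps the stand's far bearing, at the height to grip: 12 mm below its top, stand x 98, y 0, 209 mm above the bench. Nut 36 mm across, 28 mm tall. The bearing block ends 20 mm below this point; 28 mm are free beside the nut while the pot is upright.
- nut (a joint): Turn of the nut, rad, grows clockwise seen from above; 1.6 is tight against its stop. It starts loose between 0.25 and 0.8 and turns against 0.12 N m.
- tray_handle (a point): Middle of the wooden handle bar, 14 mm thick, of the sheet-metal tote tray, 105 mm above the tray's underside. The bar runs 190 mm along the tray's x over its middle, a strap at each end. Tray 200 (x) by 190 mm (y), walls 4 mm thick, 50 mm high, 0.3 to 0.6 kg. At the start the bar is just under the sash's edge, not to be had from above.
- tray_front (a point): Middle of the top edge of the tray's front long wall (the -y one), 4 mm thick, 50 mm above the tray's underside, 93 mm from the handle bar; axes as the tray's. At the start it stands out about 75 to 90 mm from the sash's edge.
- sash: Old wooden window sash with six panes, flat on four blocks, fixed. Origin: on the bench below the middle of its front (-y) edge; x along that edge, y in under the sash. 540 (x) by 460 mm (y); underside 125 mm, top 163 mm above the bench; blocks 60 mm wide under the corners (x +-240 mm).
- hinge_a: stripped brass fitting that lies in the pot at the start; butt hinge folded shut, 44 x 28 x 7 mm; origin: centre of one broad face.
- hinge_b: stripped brass fitting that lies in the pot at the start; butt hinge folded shut, 44 x 28 x 7 mm; origin: centre of one broad face.
- knob_a: stripped brass fitting that lies in the pot at the start; round sash knob, 22 mm across, 25 mm long; origin: centre of its foot.
- knob_b: stripped brass fitting that lies in the pot at the start; round sash knob, 22 mm across, 25 mm long; origin: centre of its foot.
- pulley: stripped brass fitting that lies in the pot at the start; grooved pulley wheel, 32 mm across, 10 mm thick; origin: centre of one face.
- putty_tub: White closed putty tub, 84 mm across, 95 mm tall, standing beyond the work; to be left alone. Origin: centre of its underside.
- hammer: Hammer lying on the bench close in front of the robot; to be left alone. Origin: on the bench, middle of its length.
- filling_knife: Filling knife lying on the bench on the robot's right; to be left alone. Origin: on the bench, middle of its length.

How it is judged:
By the outcome, as a careful person would: the job done as asked, in the order asked, and still so for the second after the job is handed in, with the robot touching nothing.
It also fails if it takes over 72 s, if anything falls off the work surface, if the arm or the gripper's body presses on something with over 40 N, if the wrist force passes 120 N, or if a joint passes its speed limit or range.

## Working session

There is one attempt and no reset: what is moved stays moved. The work goes in short steps, Python scripts to look and compute and a shell command to move; the robot and the scene stay as the last step left them, time stands still between calls to the robot, and variables do not carry over. Pictures are saved under pics/ and viewed, at most 10 in all, crops included, and the job is handed in when it is done.

```bash
mkdir -p pics; ls; python3 - <<'E'
from cell import r
import cv2
s=r.state();print(s)
for n in("scene","top"):
    cv2.imwrite(f"pics/{n}0.png",cv2.cvtColor(r.capture(n),cv2.COLOR_RGB2BGR));c=r.calibration(n);print(n,c)
E
```

```text
pics
{'time': 0.0, 'joint_pos': array([-1.35869024,  0.70707391, -0.02762769,  1.48501118,  0.02200072,
        0.95087741, -0.07547681]), 'joint_vel': array([ 0.00040515, -0.00055271,  0.00031651, -0.00012719, -0.00046691,
        0.0003985 ,  0.00052221]), 'effort': array([-5.83258607e-04, -8.83217025e+01,  1.23467926e+00, -2.36166000e+01,
        1.70039531e-02,  6.59823985e-03,  2.30521471e-05]), 'tcp_pos': array([144.30673197, 556.32605805, 230.8411961 ]), 'orientation': array([[-9.67971822e-01,  2.51058747e-01, -2.41384557e-04],
       [ 2.51058861e-01,  9.67971264e-01, -1.03979671e-03],
       [-2.73967450e-05, -1.06709565e-03, -9.99999430e-01]]), 'contact_force': array([0.09136493, 0.61933775, 0.42371681]), 'ft_torque': array([-0.02394421,  0.0260067 , -0.0166152 ]), 'grasp_force': 0.0, 'finger_gap': 1.0015531138867886}
scene {'fx': 510.2499815287899, 'fy': 510.2499815287899, 'cx': 327.476378894225, 'cy': 193.20314497497387, 'distortion': array([-0.14135886,  0.        ,  0.        ,  0.        ,  0.        ]), 'rvec': array([ 1.63416949,  1.82779299, -0.83695139]), 'tvec': array([ 169.31322621, -270.87123939, 2210.34225608])}
top {'fx': 364.4138270249936, 'fy': 364.4138270249936, 'cx': 313.10446715322064, 'cy': 197.14989613740508, 'distortion': array([-0.06382603,  0.        ,  0.        ,  0.        ,  0.        ]), 'rvec': array([ 2.18874522, -2.15427873,  0.16617672]), 'tvec': array([-108.82014971,  573.57144121,  966.39759114])}
```

View pics/scene0.png

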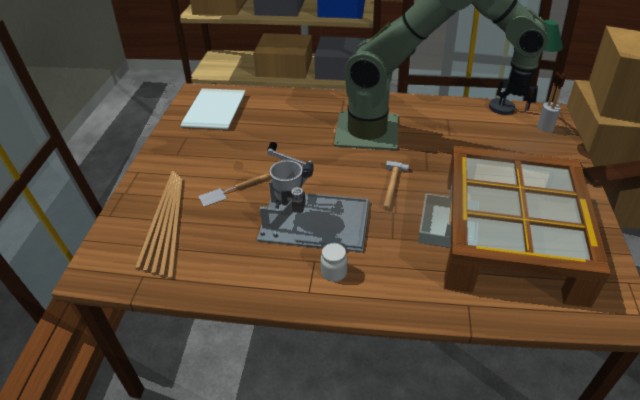

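View pics/top0.png

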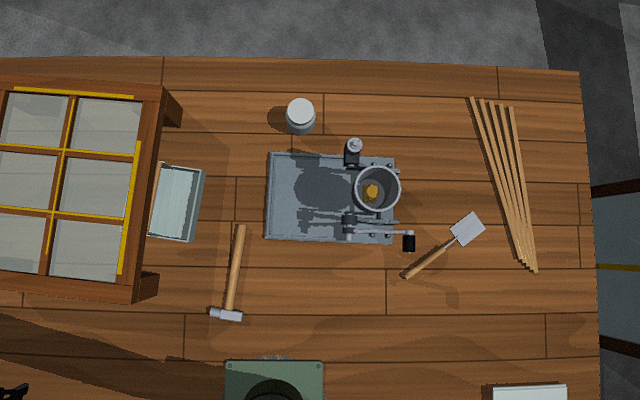

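```bash
python3 - <<'E'
import cv2
i=cv2.imread("pics/top0.png")[110:290,125:425]
cv2.imwrite("pics/crop.png",cv2.resize(i,(798,479),interpolation=cv2.INTER_CUBIC)) # 2.66
E
cat > h.py <<'E'
import numpy as np,cv2
from cell import r
def world(name,px,z,c=None):
    c=c or r.calibration(name)
    K=np.array([[c['fx'],0,c['cx']],[0,c['fy'],c['cy']],[0,0,1]])
    R=cv2.Rodrigues(c['rvec'])[0];o=-R.T@c['tvec']
    p=cv2.undistortPoints(np.array(px,float).reshape(-1,1,2),K,c['distortion']).reshape(-1,2)
    d=np.c_[p,np.ones(len(p))]@R
    return o+d*((np.atleast_1d(z)-o[2])/d[:,2])[:,None]
def proj(name,P,c=None):
    c=c or r.calibration(name)
    K=np.array([[c['fx'],0,c['cx']],[0,c['fy'],c['cy']],[0,0,1]])
    return cv2.projectPoints(np.array(P,float).reshape(-1,3),c['rvec'],c['tvec'],K,c['distortion'])[0].reshape(-1,2)
E
```

```text
(no output)
```

View pics/crop.png

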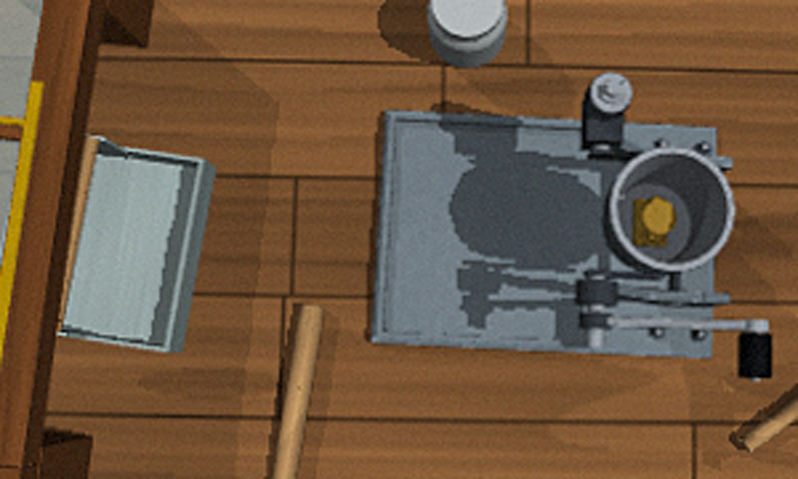

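```bash
cat >> h.py <<'E'
def fit(pts,px,x0,name="top"):
    from scipy.optimize import least_squares
    pts=np.array(pts,float);px=np.array(px,float)
    f=lambda q:(proj(name,place(q,pts))-px).ravel()
    s=least_squares(f,x0,loss='soft_l1');return s.x,f(s.x).reshape(-1,2)
def place(q,p):
    c,s=np.cos(q[2]),np.sin(q[2]);p=np.atleast_2d(p)
    return np.c_[q[0]+c*p[:,0]-s*p[:,1],q[1]+s*p[:,0]+c*p[:,1],p[:,2]]
def crop(a): return np.array(a)/2.66+[125,110]
E
python3 - <<'E'
from h import *
np.set_printoptions(precision=1,suppress=True)
P=[[125,215,12],[-125,215,12],[-125,-145,12],[125,-145,12],[98,0,221],[0,-56,220],[-122,-131.5,213]]
q,e=fit(P,crop([[385,112],[372,342],[712,357],[716,128],[610,92],[672,209],[755,355]]),[500,-100,0])
print("stand",q,q[2]*57.3);print(e)
# tray bottom corners front wall (-y): and top of front
T=[[100,-95,0],[-100,-95,0],[-100,-95,50],[100,-95,50],[100,0,105]]
px=crop([[213,162],[183,352],[165,346],[195,157],[93,138]])
q2,e=fit(T[:4],px[:4],[500,300,0]);print("tray",q2);print(e)
print(proj("top",place(q2,[[90,0,105],[-90,0,105],[0,0,112]]))*1, (proj("top",place(q2,[[95,0,112],[-95,0,112]]))-[125,110])*2.66)
# sash edge top at crop (105,0)->(47,440)? z=163
w=world("top",crop([[104,10],[46,410]]),163);print("sash",w, np.arctan2(-(w[0]-w[1])[1],0) )
for nme in["nut",]:
  print(place(q,[[98,0,209],[0,-56,220],[-122,-131.5,213],[0,95.5,12],[0,0,165]]))
print(place(q2,[[0,-93,50]]))
E
```

```text
stand [ 577.1 -185.    31.4] 1798.483250022871
[[-0.3 -0.8]
 [-0.5  0.6]
 [ 0.2  0.4]
 [ 0.1 -0.6]
 [ 0.2  0.3]
 [ 0.1 -0.3]
 [ 0.1  0.1]]
tray [558.4 318.4  -6.4]
[[-1.   0.8]
 [-0.7 -1.1]
 [ 0.6  1.1]
 [ 0.9 -0.8]]
[[156.8 163.3]
 [144.8 232.5]
 [149.7 197.2]] [[ 82.7 135.3]
 [ 48.8 330.9]]
sash [[761.3 276.4 163. ]
 [393.4 304.4 163. ]] 1.5707963267948966
[[ 675.1 -187.8  209. ]
 [ 575.5 -241.   220. ]
 [ 451.4 -312.9  213. ]
 [ 579.9  -89.5   12. ]
 [ 577.1 -185.   165. ]]
[[548.7 225.9  50. ]]
```

```bash
cat >> h.py <<'E'
# stage pose solver: target world TCP + tool-y yaw (tool y = (-sin,cos) of yaw) -> turn, then shifts in cm in turned tool axes
def go(x,y,z,yaw):
    s=r.state();O=s['orientation'];p=s['tcp_pos']
    cur=np.arctan2(-O[0,1],O[1,1]);t=-((yaw-cur+np.pi)%(2*np.pi)-np.pi)
    c,n=np.cos(t),np.sin(t);R=O@np.array([[c,-n,0],[n,c,0],[0,0,1]])
    d=R.T@(np.array([x,y,z])-p)/10
    print("turn %.3f  shift cm x %.2f y %.2f z %.2f | t %.1f tcp %s yaw %.3f gap %.2f gf %.0f F %s"%(t,*d,s['time'],p.round(1),cur,s['finger_gap'],s['grasp_force'],s['contact_force'].round(1)))
E
python3 - <<'E'
from h import *
np.set_printoptions(precision=3,suppress=True)
P=[[125,215,12],[-125,215,12],[-125,-145,12],[125,-145,12],[98,0,221],[0,-56,220],[-122,-131.5,213]]
q,e=fit(P,crop([[385,112],[372,342],[712,357],[716,128],[610,92],[672,209],[755,355]]),[577,-185,-.03]);print(q)
T=[[100,-95,0],[-100,-95,0],[-100,-95,50],[100,-95,50]]
q2,e=fit(T,crop([[213,162],[183,352],[165,346],[195,157]]),[558,318,-.1]);print(q2)
print("hammer tip l,r",world("top",crop([[295,308],[322,308]]),20),"putty",world("top",crop([[467,15]]),95))
print("sash corner/edges",world("top",[[163,84],[132,302]],163))
go(549,224,200,q2[2])
E
```

```text
[ 577.131 -185.007   -0.029]
[558.433 318.392  -0.105]
hammer tip l,r [[493.77  112.179  20.   ]
 [494.257  84.137  20.   ]] putty [[786.914 -61.429  95.   ]]
sash corner/edges [[839.413 285.338 163.   ]
 [305.175 323.897 163.   ]]
turn -0.149  shift cm x -43.73 y -28.81 z 3.11 | t 0.1 tcp [144.3 556.4 230.9] yaw -0.254 gap 1.00 gf 0 F [-1.2 -0.1 -0.4]
```

```bash
python3 -m creep '[{"turn":-0.075,"fingers":0.6},{"turn":-0.074},{"x":-3,"y":-2},{"x":-3,"y":-2},{"x":-3,"y":-2},{"x":-3,"y":-2},{"x":-3,"y":-2},{"x":-3,"y":-2},{"x":-3,"y":-2},{"x":-3,"y":-2}]' && python3 -m creep '[{"x":-3,"y":-2},{"x":-3,"y":-2},{"x":-3,"y":-2},{"x":-3,"y":-2},{"x":-3,"y":-2},{"x":-3,"y":-2},{"x":-1.7,"y":-0.8},{}]' ; python3 - <<'E'
from h import *
go(549,224,200,-.105); print(r.state()['joint_pos'].round(2))
cv2.imwrite("pics/w1.png",cv2.cvtColor(r.capture("wrist"),cv2.COLOR_RGB2BGR));
E
```

```text
turn -0.149  shift cm x -43.73 y -28.81 z 3.11 | t 0.1 tcp [144.3 556.4 230.9] yaw -0.254 gap 1.00 gf 0 F [-1.2 -0.1 -0.4]
[-1.36  0.71 -0.03  1.48  0.02  0.95 -0.08]$[0]: bad value
```

View pics/w1.png

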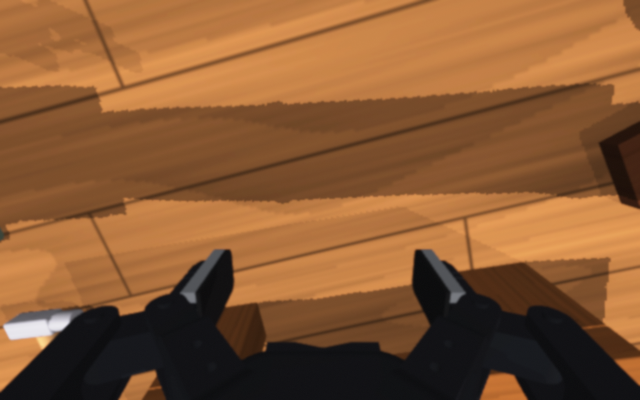

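The move was refused whole, so this view is still from the start pose, with the fingers at about (210,270) and (435,270). I'll send complete rows.

Full rows are required.

```bash
python3 -m creep '[{"x":-3,"y":-2,"z":0,"turn":0,"fingers":0.6},{"x":-3,"y":-2,"z":0,"turn":0,"fingers":0.6},{"x":-3,"y":-2,"z":0,"turn":0,"fingers":0.6},{"x":-3,"y":-2,"z":0,"turn":0,"fingers":0.6},{"x":-3,"y":-2,"z":0,"turn":0,"fingers":0.6},{"x":-3,"y":-2,"z":0,"turn":0,"fingers":0.6},{"x":-3,"y":-2,"z":0,"turn":0,"fingers":0.6},{"x":-3,"y":-2,"z":0,"turn":0,"fingers":0.6}]' && python3 -m creep '[{"x":-3,"y":-2,"z":0,"turn":0,"fingers":0.6},{"x":-3,"y":-2,"z":0,"turn":0,"fingers":0.6},{"x":-3,"y":-2,"z":0,"turn":0,"fingers":0.6},{"x":-3,"y":-2,"z":0,"turn":0,"fingers":0.6},{"x":-3,"y":-2,"z":0,"turn":0,"fingers":0.6},{"x":-3,"y":-2,"z":0,"turn":0,"fingers":0.6},{"x":-1.7,"y":-0.8,"z":0,"turn":0,"fingers":0.6},{"x":0,"y":0,"z":0,"turn":0,"fingers":0.6}]' ; python3 - <<'E'
from h import *
go(549,224,200,-.105); print(r.state()['joint_pos'].round(2))
cv2.imwrite("pics/w2.png",cv2.cvtColor(r.capture("wrist"),cv2.COLOR_RGB2BGR));
import pickle;pickle.dump(r.calibration("wrist"),open("w2.pkl","wb"))
E
```

```text
time: 0.98
tcp_pos: [367.4, 370.9, 231.2]
orientation: [[-0.995, 0.105, -0.0], [0.105, 0.995, -0.0], [0.0, -0.0, -1.0]]
contact_force: [0.0, 0.5, -0.1]
finger_gap: 0.601
grasp_force: 0.0
time: 1.65
tcp_pos: [551.7, 220.7, 230.6]
orientation: [[-0.994, 0.11, 0.001], [0.11, 0.994, -0.002], [-0.001, -0.002, -1.0]]
contact_force: [-1.0, -1.4, -0.3]
finger_gap: 0.6
grasp_force: 0.0
turn -0.005  shift cm x 0.31 y 0.31 z 3.06 | t 1.6 tcp [551.7 220.7 230.6] yaw -0.110 gap 0.60 gf 0 F [-1.  -1.4 -0.3]
[-0.36  0.74 -0.15  1.41  0.12  1.    0.92]
```

View pics/w2.png

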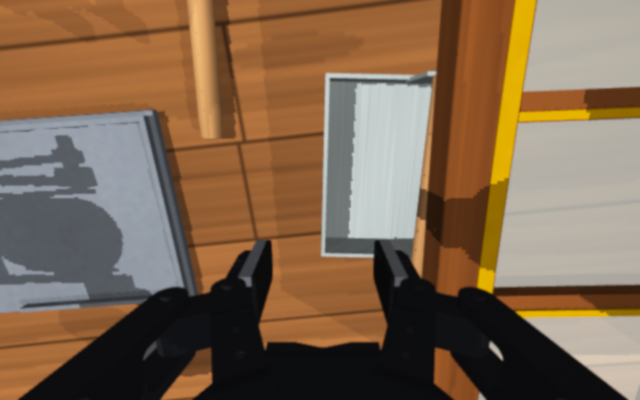

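```bash
python3 - <<'E'
from h import *
c=r.calibration("wrist")
w=world("wrist",[[327,75],[323,255]],50,c);print(w.round(1),np.linalg.norm(w[0]-w[1]))
m=w.mean(0);d=w[1]-w[0];yaw=np.arctan2(d[1],d[0]);print(m,yaw)
print("hammer",world("wrist",[[201,137],[220,137],[192,0]],20,c).round(1),"sash",world("wrist",[[443,0],[413,290]],125,c).round(1),"seat corner",world("wrist",[[155,112],[190,290]],22,c).round(1))
go(m[0],m[1],26,yaw)
E
```

```text
[[447.5 237.8  50. ]
 [642.6 212.7  50. ]] 196.68824763747602
[545.08824383 225.21810686  50.        ] -0.12786620154641834
hammer [[494.9  88.7  20. ]
 [497.2 110.2  20. ]
 [361.1 110.5  20. ]] sash [[414.7 322.6 125. ]
 [649.  296.3 125. ]] seat corner [[462.9  45.4  22. ]
 [688.4  31.5  22. ]]
turn 0.020  shift cm x 0.50 y 0.20 z 20.46 | t 1.7 tcp [549.9 222.8 230.6] yaw -0.108 gap 0.60 gf 0 F [-0.8  0.2 -0.7]
```

```bash
python3 -m creep '[{"x":0.5,"y":0.2,"z":0,"turn":0.02,"fingers":0.6},{"x":0,"y":0,"z":3.5,"turn":0,"fingers":0.6},{"x":0,"y":0,"z":3.5,"turn":0,"fingers":0.6},{"x":0,"y":0,"z":3.5,"turn":0,"fingers":0.6},{"x":0,"y":0,"z":3.5,"turn":0,"fingers":0.6},{"x":0,"y":0,"z":3,"turn":0,"fingers":0.6},{"x":0,"y":0,"z":2,"turn":0,"fingers":0.6},{"x":0,"y":0,"z":1.3,"turn":0,"fingers":0.6},{"x":0,"y":0,"z":0,"turn":0,"fingers":0.6}]' 40 && python3 -m creep '[{"x":0,"y":0,"z":0,"turn":0,"fingers":0},{"x":0,"y":0,"z":0,"turn":0,"fingers":0},{"x":0,"y":0,"z":0,"turn":0,"fingers":0},{"x":0,"y":0,"z":0,"turn":0,"fingers":0},{"x":0,"y":0,"z":0,"turn":0,"fingers":0},{"x":0,"y":0,"z":0,"turn":0,"fingers":0},{"x":0,"y":0,"z":0,"turn":0,"fingers":0}]'
```

```text
time: 2.45
tcp_pos: [542.3, 227.5, 26.5]
orientation: [[-0.992, 0.124, -0.003], [0.124, 0.992, -0.001], [0.003, -0.001, -1.0]]
contact_force: [-1.6, -0.4, 0.2]
finger_gap: 0.603
grasp_force: 0.0
time: 3.03
tcp_pos: [544.5, 226.9, 29.6]
orientation: [[-0.992, 0.125, 0.001], [0.125, 0.992, 0.0], [-0.001, 0.0, -1.0]]
contact_force: [-1.4, -2.7, 11.8]
finger_gap: 0.033
grasp_force: 40.1
```

```bash
python3 -m creep '[{"x":-0.3,"y":-0.5,"z":-0.2,"turn":0,"fingers":0},{"x":-0.7,"y":-0.9,"z":0,"turn":0,"fingers":0},{"x":-0.8,"y":-1.1,"z":0,"turn":0,"fingers":0},{"x":-0.9,"y":-1.2,"z":0,"turn":0,"fingers":0},{"x":-0.9,"y":-1.2,"z":0,"turn":0,"fingers":0},{"x":-0.9,"y":-1.2,"z":0,"turn":0,"fingers":0},{"x":-0.9,"y":-1.2,"z":0,"turn":0,"fingers":0},{"x":-0.9,"y":-1.2,"z":0,"turn":0,"fingers":0},{"x":-0.9,"y":-1.1,"z":0,"turn":0,"fingers":0},{"x":-0.7,"y":-1,"z":0,"turn":0,"fingers":0}]' && python3 -m creep '[{"x":0,"y":0,"z":0,"turn":0,"fingers":0},{"x":0,"y":0,"z":0,"turn":0,"fingers":0.4},{"x":0,"y":0,"z":0,"turn":0,"fingers":0.4},{"x":0,"y":0,"z":0,"turn":0,"fingers":0.4},{"x":0,"y":0,"z":-3,"turn":0,"fingers":0.5},{"x":0,"y":0,"z":-4,"turn":0,"fingers":0.6},{"x":0,"y":-1,"z":-4,"turn":0,"fingers":0.6},{"x":0,"y":-2,"z":-4,"turn":0,"fingers":0.6},{"x":0,"y":-3,"z":-4,"turn":0,"fingers":0.6},{"x":0,"y":0,"z":0,"turn":0,"fingers":0.6}]'
python3 - <<'E'
from h import *
cv2.imwrite("pics/w3.png",cv2.cvtColor(r.capture("wrist"),cv2.COLOR_RGB2BGR))
import pickle;pickle.dump(r.calibration("wrist"),open("w3.pkl","wb"))
E
```

```text
time: 3.87
tcp_pos: [610.2, 109.7, 30.2]
orientation: [[-0.992, 0.126, 0.0], [0.126, 0.992, -0.001], [-0.0, -0.001, -1.0]]
contact_force: [-0.2, 0.2, -2.0]
finger_gap: 0.039
grasp_force: 39.3
time: 4.7
tcp_pos: [604.3, 54.8, 217.3]
orientation: [[-0.992, 0.128, 0.008], [0.128, 0.992, -0.002], [-0.009, -0.001, -1.0]]
contact_force: [0.5, -1.7, 1.1]
finger_gap: 0.597
grasp_force: 0.0
```

View pics/w3.png

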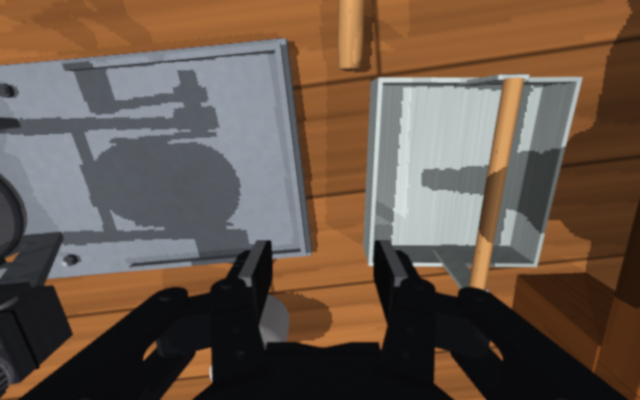

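```bash
python3 - <<'E'
from h import *
import pickle;c=pickle.load(open("w3.pkl","rb"))
w=world("wrist",[[513,80],[479,288]],112,c);d=w[1]-w[0];print(w.round(1),np.linalg.norm(d));m=w.mean(0);yaw=np.arctan2(d[1],d[0]);print(m,yaw)
t=world("wrist",[[374,81],[369,264]],50,c);print(t.round(1),t.mean(0))
print("hammer",world("wrist",[[350,68]],15,c).round(1))
print("sash edge y at m", 322.6+(m[0]-414.7)*(296.3-322.6)/(649-414.7))
go(m[0],m[1],200,yaw)
E
```

```text
[[531.  209.  112. ]
 [707.9 187.8 112. ]] 178.25117413429635
[619.45015984 198.41868467 112.        ] -0.11910506771050819
[[514.9 116.8  50. ]
 [706.6  96.1  50. ]] [610.74788763 106.46382537  50.        ]
hammer [[497.4  98.9  15. ]]
sash edge y at m 299.61694748713717
turn -0.008  shift cm x 0.11 y 14.23 z 1.43 | t 4.8 tcp [603.6  57.  214.2] yaw -0.127 gap 0.60 gf 0 F [-0.5  0.3 -0.5]
```

```bash
python3 -m creep '[{"x":0,"y":3,"z":0,"turn":-0.008,"fingers":0.6},{"x":0,"y":3.5,"z":0,"turn":0,"fingers":0.6},{"x":0,"y":3.5,"z":0,"turn":0,"fingers":0.6},{"x":0,"y":2.5,"z":0,"turn":0,"fingers":0.6},{"x":0,"y":1.7,"z":0,"turn":0,"fingers":0.6},{"x":0,"y":0,"z":3,"turn":0,"fingers":0.6},{"x":0,"y":0,"z":3.5,"turn":0,"fingers":0.6},{"x":0,"y":0,"z":3,"turn":0,"fingers":0.6},{"x":0,"y":0,"z":2,"turn":0,"fingers":0.6},{"x":0,"y":0,"z":0,"turn":0,"fingers":0.6}]' 80; python3 -c "
from h import *
go(620,198.5,87,-.119)"
```

```text
time: 5.58
tcp_pos: [616.8, 200.1, 91.2]
orientation: [[-0.993, 0.115, -0.007], [0.115, 0.993, -0.002], [0.006, -0.003, -1.0]]
contact_force: [1.2, -0.3, 0.2]
finger_gap: 0.604
grasp_force: 0.0
turn 0.004  shift cm x -0.34 y -0.12 z 0.42 | t 5.6 tcp [616.8 200.1  91.2] yaw -0.115 gap 0.60 gf 0 F [ 1.2 -0.3  0.2]
```

```bash
python3 -m creep '[{"x":-0.2,"y":-0.1,"z":0.3,"turn":0,"fingers":0.3},{"x":0,"y":0,"z":0,"turn":0,"fingers":0},{"x":0,"y":0,"z":0,"turn":0,"fingers":0},{"x":0,"y":0,"z":0,"turn":0,"fingers":0},{"x":0,"y":0,"z":0,"turn":0,"fingers":0},{"x":0,"y":0,"z":0,"turn":0,"fingers":0},{"x":0,"y":0,"z":0,"turn":0,"fingers":0}]' && python3 -m creep '[{"x":0,"y":0,"z":-0.5,"turn":0,"fingers":0},{"x":0,"y":-0.2,"z":-1.5,"turn":0,"fingers":0},{"x":0,"y":-0.5,"z":-2,"turn":0,"fingers":0},{"x":0,"y":-0.5,"z":-1.5,"turn":0,"fingers":0},{"x":0,"y":0,"z":0,"turn":0,"fingers":0}]'; python3 -c "
from h import *
go(*place([577.1,-185,-.029],[0,97,0])[0,:2],145,-.029)"
```

```text
time: 6.17
tcp_pos: [621.9, 198.9, 94.5]
orientation: [[-0.993, 0.117, 0.002], [0.117, 0.993, 0.001], [-0.002, 0.001, -1.0]]
contact_force: [-0.2, 0.8, 6.9]
finger_gap: 0.127
grasp_force: 78.1
time: 6.58
tcp_pos: [621.1, 185.9, 151.5]
orientation: [[-0.993, 0.118, 0.004], [0.118, 0.993, 0.001], [-0.004, 0.001, -1.0]]
contact_force: [1.5, -1.0, -4.0]
finger_gap: 0.134
grasp_force: 78.5
turn -0.089  shift cm x 3.32 y -27.50 z 0.61 | t 6.6 tcp [621.1 185.9 151.5] yaw -0.118 gap 0.13 gf 78 F [ 1.5 -1.  -4. ]
```

```bash
python3 -m creep '[{"x":0,"y":-0.5,"z":0,"turn":-0.045,"fingers":0},{"x":0.2,"y":-1.2,"z":0,"turn":-0.044,"fingers":0},{"x":0.4,"y":-2.2,"z":0,"turn":0,"fingers":0},{"x":0.4,"y":-3,"z":0,"turn":0,"fingers":0},{"x":0.4,"y":-3,"z":0,"turn":0,"fingers":0},{"x":0.4,"y":-3,"z":0,"turn":0,"fingers":0},{"x":0.4,"y":-3,"z":0,"turn":0,"fingers":0},{"x":0.4,"y":-3,"z":0,"turn":0,"fingers":0},{"x":0.4,"y":-3,"z":0,"turn":0,"fingers":0},{"x":0.3,"y":-2.5,"z":0,"turn":0,"fingers":0}]' && python3 -m creep '[{"x":0,"y":-1.6,"z":0,"turn":0,"fingers":0},{"x":0,"y":-1,"z":0,"turn":0,"fingers":0},{"x":0,"y":0,"z":0,"turn":0,"fingers":0},{"x":0,"y":0,"z":0,"turn":0,"fingers":0}]'; python3 - <<'E'
from h import *
go(*place([577.1,-185,-.029],[0,97,0])[0,:2],108,-.029)
c=r.calibration("top");i=r.capture("top")[110:290,195:425]
cv2.imwrite("pics/c4.png",cv2.resize(cv2.cvtColor(i,cv2.COLOR_RGB2BGR),None,fx=3,fy=3,interpolation=cv2.INTER_CUBIC))
E
```

```text
time: 7.42
tcp_pos: [578.4, -58.4, 147.6]
orientation: [[-1.0, 0.029, -0.001], [0.029, 1.0, -0.001], [0.001, -0.001, -1.0]]
contact_force: [0.7, -0.6, -3.2]
finger_gap: 0.134
grasp_force: 78.4
time: 7.75
tcp_pos: [578.5, -81.4, 147.7]
orientation: [[-1.0, 0.028, -0.0], [0.028, 1.0, 0.001], [0.0, 0.001, -1.0]]
contact_force: [0.2, 0.6, -3.1]
finger_gap: 0.129
grasp_force: 78.4
turn 0.001  shift cm x -0.16 y -0.66 z 3.97 | t 7.8 tcp [578.5 -81.4 147.7] yaw -0.028 gap 0.13 gf 78 F [ 0.2  0.6 -3.1]
```

View pics/c4.png

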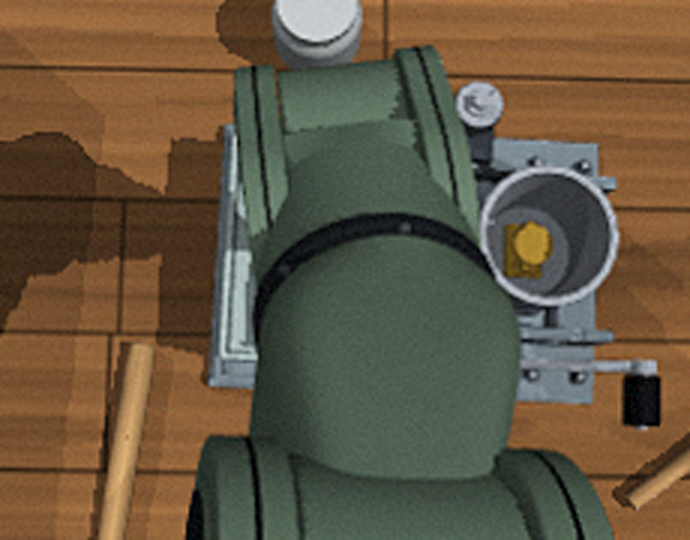

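The arm hides most of the tray. Its left edge (crop x≈230) lies inside the seat strip (x≈215). Lowering.

```bash
python3 -m creep '[{"x":-0.1,"y":-0.5,"z":0.5,"turn":0,"fingers":0},{"x":0,"y":0,"z":1.2,"turn":0,"fingers":0},{"x":0,"y":0,"z":1.2,"turn":0,"fingers":0},{"x":0,"y":0,"z":0.6,"turn":0,"fingers":0},{"x":0,"y":0,"z":0.4,"turn":0,"fingers":0},{"x":0,"y":0,"z":0.2,"turn":0,"fingers":0},{"x":0,"y":0,"z":0,"turn":0,"fingers":0}]'; python3 -c "
from h import *
go(*place([577.1,-185,-.029],[0,97,0])[0,:2],106,-.029)"
```

```text
time: 8.38
tcp_pos: [579.3, -87.0, 106.9]
orientation: [[-1.0, 0.027, -0.0], [0.027, 1.0, -0.0], [0.0, -0.0, -1.0]]
contact_force: [-0.3, -0.4, -3.6]
finger_gap: 0.131
grasp_force: 78.7
turn 0.002  shift cm x -0.06 y -0.10 z 0.09 | t 8.4 tcp [579.3 -87.  106.9] yaw -0.027 gap 0.13 gf 79 F [-0.3 -0.4 -3.6]
```

```bash
python3 -m creep '[{"x":0,"y":0,"z":0.2,"turn":0,"fingers":0},{"x":0,"y":0,"z":0.2,"turn":0,"fingers":0},{"x":0,"y":0,"z":0,"turn":0,"fingers":0}]' | grep -E 'tcp|force'; python3 -m creep '[{"x":0,"y":0,"z":0.2,"turn":0,"fingers":0},{"x":0,"y":0,"z":0,"turn":0,"fingers":0}]'| grep -E 'tcp|force'
```

```text
tcp_pos: [579.6, -87.2, 106.2]
contact_force: [-17.9, 3.1, 52.9]
grasp_force: 85.2
tcp_pos: [579.7, -87.1, 106.0]
contact_force: [-29.4, 2.9, 89.1]
grasp_force: 89.4
```

```bash
python3 -m creep '[{"x":0,"y":0,"z":-0.5,"turn":0,"fingers":0},{"x":0,"y":0,"z":0,"turn":0,"fingers":0}]' | grep -E 'tcp|force'; python3 -m creep '[{"x":0,"y":0,"z":0,"turn":0,"fingers":0.3},{"x":0,"y":0,"z":0,"turn":0,"fingers":0.6},{"x":0,"y":0,"z":0,"turn":0,"fingers":0.6},{"x":0,"y":0,"z":-1,"turn":0,"fingers":0.6},{"x":0,"y":0,"z":-3,"turn":0,"fingers":0.6},{"x":0,"y":0,"z":-4,"turn":0,"fingers":0.6},{"x":0,"y":0,"z":-4,"turn":0,"fingers":0.6},{"x":0,"y":0,"z":-4,"turn":0,"fingers":0.6},{"x":0,"y":0,"z":-4,"turn":0,"fingers":0.6}]'; python3 -c "
from h import *
go(350,-313,310,-.029);print(r.state()['joint_pos'].round(2))"
```

```text
tcp_pos: [579.9, -87.3, 107.7]
contact_force: [1.4, 0.9, -3.1]
grasp_force: 79.7
time: 9.72
tcp_pos: [578.7, -87.1, 308.8]
orientation: [[-1.0, 0.028, 0.001], [0.028, 1.0, 0.0], [-0.001, 0.0, -1.0]]
contact_force: [0.9, 0.1, 0.0]
finger_gap: 0.604
grasp_force: 0.0
turn 0.001  shift cm x 22.21 y -23.24 z -0.13 | t 9.7 tcp [578.7 -87.1 308.8] yaw -0.028 gap 0.60 gf 0 F [0.9 0.1 0. ]
[ 0.23  0.66 -0.29  1.3   0.19  1.21  1.48]
```

```bash
python3 -m creep '[{"x":1,"y":-2,"z":0,"turn":0,"fingers":0.6},{"x":1.7,"y":-3,"z":0,"turn":0,"fingers":0.6},{"x":1.7,"y":-3,"z":0,"turn":0,"fingers":0.6},{"x":1.7,"y":-3,"z":0,"turn":0,"fingers":0.6},{"x":1.7,"y":-3,"z":0,"turn":0,"fingers":0.6},{"x":1.7,"y":-3,"z":0,"turn":0,"fingers":0.6},{"x":1.7,"y":-3,"z":0,"turn":0,"fingers":0.6},{"x":1,"y":-2,"z":0,"turn":0,"fingers":0.6},{"x":0,"y":-1,"z":0,"turn":0,"fingers":0.6},{"x":0,"y":0,"z":0,"turn":0,"fingers":0.6}]' 80 | grep -E 'tcp|force'; python3 - <<'E'
from h import *
go(451.4,-312.9,196,-.029);print(r.state()['joint_pos'].round(2))
i=np.hstack([r.capture("wrist")[:,:], r.capture("top")[110:310,195:425].repeat(2,0)[:, :].repeat(1,1)])
i=cv2.cvtColor(i,cv2.COLOR_RGB2BGR);w=i[:,:640];t=cv2.resize(cv2.cvtColor(r.capture("top"),cv2.COLOR_RGB2BGR)[120:260,230:430],(600,420))
o=np.zeros((420,800,3),np.uint8);o[:250,:400]=cv2.resize(w,(400,250));o[:280,400:]=cv2.resize(t,(400,280));cv2.imwrite("pics/c5.png",o[:290])
E
```

```text
tcp_pos: [450.1, -315.8, 306.3]
contact_force: [-0.2, -0.2, -0.5]
grasp_force: 0.0
turn -0.002  shift cm x -0.12 y 0.30 z 11.03 | t 10.6 tcp [ 450.1 -315.8  306.3] yaw -0.031 gap 0.60 gf 0 F [-0.2 -0.2 -0.5]
[ 0.72  0.6  -0.31  1.44  0.19  1.13  1.91]
```

View pics/c5.png

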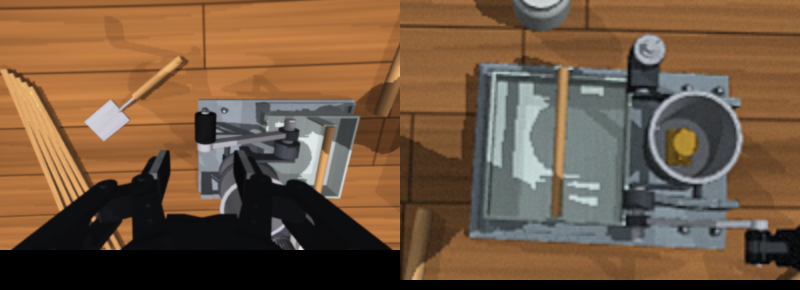

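The tray (right picture, 487–628 px across) sits inside the seat with the bar at x≈563. The lever grip is at (205,127) in the wrist view.

```bash
python3 -m creep '[{"x":-0.1,"y":0.3,"z":2,"turn":0,"fingers":0.6},{"x":0,"y":0,"z":3,"turn":0,"fingers":0.6},{"x":0,"y":0,"z":3,"turn":0,"fingers":0.6},{"x":0,"y":0,"z":2,"turn":0,"fingers":0.6},{"x":0,"y":0,"z":0.8,"turn":0,"fingers":0.6},{"x":0,"y":0,"z":0,"turn":0,"fingers":0.6}]' 60 | grep -E 'tcp|force'; python3 -m creep '[{"x":0,"y":0,"z":0,"turn":0,"fingers":0.4},{"x":0,"y":0,"z":0,"turn":0,"fingers":0.2},{"x":0,"y":0,"z":0,"turn":0,"fingers":0},{"x":0,"y":0,"z":0,"turn":0,"fingers":0},{"x":0,"y":0,"z":0,"turn":0,"fingers":0}]'
```

```text
tcp_pos: [452.1, -309.7, 197.0]
contact_force: [1.2, 0.1, 0.0]
grasp_force: 0.0
time: 11.62
tcp_pos: [452.7, -311.3, 199.5]
orientation: [[-1.0, 0.028, 0.002], [0.028, 1.0, -0.002], [-0.002, -0.002, -1.0]]
contact_force: [0.0, -1.2, 7.6]
finger_gap: 0.301
grasp_force: 58.8
```

```bash
python3 -c "
import numpy as np
t=np.r_[0,.05,np.arange(.15,2.0,.1),np.arange(2.0,2.56,.07)];a=np.radians(160)-t
y=np.round(14*np.cos(a),2);z=np.round(-14*np.sin(a),2)
for k in range(1,len(t)):print('%.2f y %.2f z %.2f'%(t[k],y[k]-y[k-1],z[k]-z[k-1]))"
```

```text
0.05 y 0.26 z -0.65
0.15 y 0.61 z -1.26
0.25 y 0.73 z -1.19
0.35 y 0.84 z -1.12
0.45 y 0.96 z -1.02
0.55 y 1.05 z -0.93
0.65 y 1.13 z -0.81
0.75 y 1.22 z -0.70
0.85 y 1.27 z -0.57
0.95 y 1.33 z -0.45
1.05 y 1.37 z -0.30
1.15 y 1.39 z -0.17
1.25 y 1.40 z -0.03
1.35 y 1.39 z 0.11
1.45 y 1.38 z 0.24
1.55 y 1.34 z 0.39
1.65 y 1.30 z 0.51
1.75 y 1.25 z 0.65
1.85 y 1.17 z 0.76
1.95 y 1.09 z 0.88
2.00 y 0.51 z 0.48
2.07 y 0.67 z 0.71
2.14 y 0.62 z 0.76
2.21 y 0.57 z 0.80
2.28 y 0.51 z 0.83
2.35 y 0.45 z 0.87
2.42 y 0.39 z 0.90
2.49 y 0.32 z 0.93
```

```bash
python3 -m creep '[{"x":0,"y":0.26,"z":-0.65,"turn":0,"fingers":0},{"x":0,"y":0.61,"z":-1.26,"turn":0,"fingers":0},{"x":0,"y":0.73,"z":-1.19,"turn":0,"fingers":0},{"x":0,"y":0.84,"z":-1.12,"turn":0,"fingers":0},{"x":0,"y":0.96,"z":-1.02,"turn":0,"fingers":0}]' 80; python3 -c "
from h import *
y,z=-131.5,213
a=np.radians(160)-.45
p=place([577.1,-185,-.029],[-122,140*np.cos(a),0])[0]
go(452.5,p[1],165+140*np.sin(a)-13.5,-.029)"
```

```text
time: 12.03
tcp_pos: [453.8, -277.4, 252.1]
orientation: [[-1.0, 0.029, 0.003], [0.029, 1.0, -0.002], [-0.003, -0.002, -1.0]]
contact_force: [6.2, -4.3, -4.8]
finger_gap: 0.299
grasp_force: 79.2
turn 0.000  shift cm x 0.12 y -0.17 z 0.03 | t 12.0 tcp [ 453.8 -277.4  252.1] yaw -0.029 gap 0.30 gf 79 F [ 6.2 -4.3 -4.8]
```

Tracking well; continue to 1.35.

```bash
python3 -m creep '[{"x":0,"y":1.05,"z":-0.93,"turn":0,"fingers":0},{"x":0,"y":1.13,"z":-0.81,"turn":0,"fingers":0},{"x":0,"y":1.22,"z":-0.7,"turn":0,"fingers":0},{"x":0,"y":1.27,"z":-0.57,"turn":0,"fingers":0},{"x":0,"y":1.33,"z":-0.45,"turn":0,"fingers":0},{"x":0,"y":1.37,"z":-0.3,"turn":0,"fingers":0},{"x":0,"y":1.39,"z":-0.17,"turn":0,"fingers":0},{"x":0,"y":1.4,"z":-0.03,"turn":0,"fingers":0},{"x":0,"y":1.39,"z":0.11,"turn":0,"fingers":0}]'; python3 -c "
from h import *
a=np.radians(160)-1.35
p=place([577.1,-185,-.029],[-122,140*np.cos(a),0])[0]
go(452.5,p[1],165+140*np.sin(a)-13.5,-.029);print(r.state()['joint_pos'].round(2))"
```

```text
time: 12.78
tcp_pos: [457.7, -161.0, 290.5]
orientation: [[-1.0, 0.028, 0.005], [0.028, 1.0, -0.002], [-0.005, -0.001, -1.0]]
contact_force: [10.2, -3.4, -2.9]
finger_gap: 0.298
grasp_force: 79.6
turn 0.001  shift cm x 0.51 y -0.27 z 0.02 | t 12.8 tcp [ 457.7 -161.   290.5] yaw -0.028 gap 0.30 gf 80 F [10.2 -3.4 -2.9]
[ 0.46  0.51 -0.31  1.7   0.18  0.96  1.62]
```

```bash
python3 -m creep '[{"x":0.1,"y":1.28,"z":0.24,"turn":0,"fingers":0},{"x":0,"y":1.34,"z":0.39,"turn":0,"fingers":0},{"x":0,"y":1.3,"z":0.51,"turn":0,"fingers":0},{"x":0,"y":1.25,"z":0.65,"turn":0,"fingers":0},{"x":0,"y":1.17,"z":0.76,"turn":0,"fingers":0},{"x":0,"y":1.09,"z":0.88,"turn":0,"fingers":0},{"x":0,"y":0.51,"z":0.48,"turn":0,"fingers":0}]'|grep -E 'tcp|force'; python3 -m creep '[{"x":0,"y":0.67,"z":0.71,"turn":0,"fingers":0},{"x":0,"y":0.62,"z":0.76,"turn":0,"fingers":0},{"x":0,"y":0.57,"z":0.8,"turn":0,"fingers":0},{"x":0,"y":0.51,"z":0.83,"turn":0,"fingers":0},{"x":0,"y":0.45,"z":0.87,"turn":0,"fingers":0},{"x":0,"y":0.39,"z":0.9,"turn":0,"fingers":0},{"x":0,"y":0.32,"z":0.93,"turn":0,"fingers":0},{"x":0,"y":0,"z":0,"turn":0,"fingers":0},{"x":0,"y":0,"z":0,"turn":0,"fingers":0},{"x":0,"y":0,"z":0,"turn":0,"fingers":0}]'; python3 - <<'E'
from h import *
a=np.radians(160)-2.49
p=place([577.1,-185,-.029],[-122,140*np.cos(a),0])[0]
go(458,p[1],165+140*np.sin(a)-13.5,-.029);print(r.state()['joint_pos'].round(2))
f=lambda n:cv2.cvtColor(r.capture(n),cv2.COLOR_RGB2BGR)
t=cv2.resize(f("top")[120:260,230:430],(560,392),interpolation=cv2.INTER_CUBIC);s=cv2.resize(f("scene")[160:270,240:380],(240,189))
o=np.zeros((392,800,3),np.uint8);o[:,:560]=t;o[:189,560:]=s;cv2.imwrite("pics/c6.png",o)
E
```

```text
tcp_pos: [460.3, -80.8, 250.7]
contact_force: [18.0, -0.4, -1.0]
grasp_force: 80.2
time: 14.2
tcp_pos: [461.5, -46.1, 193.0]
orientation: [[-1.0, 0.027, 0.008], [0.027, 1.0, 0.001], [-0.008, 0.001, -1.0]]
contact_force: [16.6, -0.1, -2.5]
finger_gap: 0.299
grasp_force: 80.2
turn 0.002  shift cm x 0.34 y -0.19 z -0.02 | t 14.2 tcp [461.5 -46.1 193. ] yaw -0.027 gap 0.30 gf 80 F [16.6 -0.1 -2.5]
[ 0.18  0.61 -0.25  1.93  0.25  0.62  1.31]
```

View pics/c6.png

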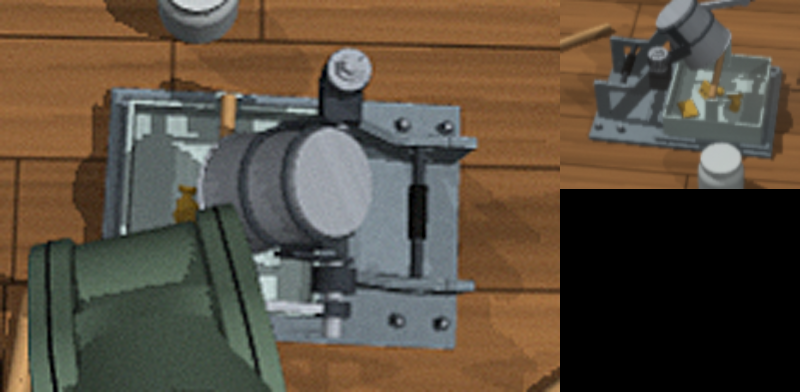

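At the far end the pot is inverted and brass pieces are lying in the tray: (187,203) in the top view, and several around (710,95) in the scene inset. I'll go on to the stop, with a gentle jog.

```bash
python3 -m creep '[{"x":0.1,"y":0.1,"z":0.4,"turn":0,"fingers":0},{"x":0,"y":0.1,"z":0.4,"turn":0,"fingers":0},{"x":0,"y":0.05,"z":0.3,"turn":0,"fingers":0},{"x":0,"y":0,"z":0,"turn":0,"fingers":0},{"x":0,"y":0,"z":0,"turn":0,"fingers":0},{"x":0,"y":0,"z":0,"turn":0,"fingers":0}]'|grep -E 'time|tcp|force'; python3 -m creep '[{"x":0,"y":-0.2,"z":-0.8,"turn":0,"fingers":0},{"x":0,"y":0.2,"z":0.8,"turn":0,"fingers":0},{"x":0,"y":-0.2,"z":-0.8,"turn":0,"fingers":0},{"x":0,"y":0.2,"z":0.8,"turn":0,"fingers":0},{"x":0,"y":0,"z":0,"turn":0,"fingers":0},{"x":0,"y":0,"z":0,"turn":0,"fingers":0},{"x":0,"y":0,"z":0,"turn":0,"fingers":0},{"x":0,"y":0,"z":0,"turn":0,"fingers":0}]'|grep -E 'time|tcp|force'
python3 - <<'E'
from h import *
s=r.state()['tcp_pos'];o=place([577.1,-185,-.029],[-122,0,0])[0]
y=s[1]-o[1];z=s[2]+13.5-165
print("radius",np.hypot(y,z),"tilt",np.radians(160)-np.arctan2(z,y))
t=np.r_[np.radians(160)-np.arctan2(z,y),np.arange(2.5,.25,-.1),.2,.13,.07,0.03,0];a=np.radians(160)-t
y=np.round(14*np.cos(a),2);z=np.round(-14*np.sin(a),2)
for k in range(1,len(t)):print('%.2f y %.2f z %.2f'%(t[k],y[k]-y[k-1],z[k]-z[k-1]))
E
```

```text
time: 14.8
tcp_pos: [461.5, -43.3, 182.3]
contact_force: [21.2, 2.2, -4.0]
grasp_force: 80.3
time: 15.47
tcp_pos: [461.5, -43.3, 182.4]
contact_force: [22.5, 2.7, -2.1]
grasp_force: 80.3
radius 141.55593154724468 tilt 2.572764699681486
2.50 y -0.25 z -0.99
2.40 y -0.47 z -1.32
2.30 y -0.60 z -1.26
2.20 y -0.73 z -1.20
2.10 y -0.84 z -1.12
2.00 y -0.94 z -1.03
1.90 y -1.05 z -0.93
1.80 y -1.13 z -0.82
1.70 y -1.21 z -0.71
1.60 y -1.27 z -0.58
1.50 y -1.32 z -0.45
1.40 y -1.37 z -0.32
1.30 y -1.39 z -0.18
1.20 y -1.39 z -0.04
1.10 y -1.40 z 0.10
1.00 y -1.38 z 0.24
0.90 y -1.35 z 0.38
0.80 y -1.30 z 0.51
0.70 y -1.25 z 0.63
0.60 y -1.17 z 0.76
0.50 y -1.10 z 0.87
0.40 y -1.00 z 0.98
0.30 y -0.90 z 1.07
0.20 y -0.79 z 1.15
0.13 y -0.48 z 0.86
0.07 y -0.37 z 0.75
0.03 y -0.22 z 0.52
0.00 y -0.15 z 0.39
```

```bash
python3 -m creep '[{"x":-0.2,"y":-0.25,"z":-0.99,"turn":0,"fingers":0},{"x":0,"y":-0.47,"z":-1.32,"turn":0,"fingers":0},{"x":0,"y":-0.6,"z":-1.26,"turn":0,"fingers":0},{"x":0,"y":-0.73,"z":-1.2,"turn":0,"fingers":0},{"x":0,"y":-0.84,"z":-1.12,"turn":0,"fingers":0},{"x":0,"y":-0.94,"z":-1.03,"turn":0,"fingers":0},{"x":0,"y":-1.05,"z":-0.93,"turn":0,"fingers":0},{"x":0,"y":-1.13,"z":-0.82,"turn":0,"fingers":0},{"x":0,"y":-1.21,"z":-0.71,"turn":0,"fingers":0}]'|grep -E 'time|tcp|force'; python3 -m creep '[{"x":0,"y":-1.27,"z":-0.58,"turn":0,"fingers":0},{"x":0,"y":-1.32,"z":-0.45,"turn":0,"fingers":0},{"x":0,"y":-1.37,"z":-0.32,"turn":0,"fingers":0},{"x":0,"y":-1.39,"z":-0.18,"turn":0,"fingers":0},{"x":0,"y":-1.39,"z":-0.04,"turn":0,"fingers":0},{"x":0,"y":-1.4,"z":0.1,"turn":0,"fingers":0},{"x":0,"y":-1.38,"z":0.24,"turn":0,"fingers":0},{"x":0,"y":-1.35,"z":0.38,"turn":0,"fingers":0}]'|grep -E 'time|tcp|force'; python3 -c "
from h import *
a=np.radians(160)-.9
p=place([577.1,-185,-.029],[-122,140*np.cos(a),0])[0]
go(456,p[1],165+140*np.sin(a)-13.5,-.029)"
```

```text
time: 16.22
tcp_pos: [459.2, -116.3, 276.6]
contact_force: [12.8, -0.9, -3.8]
grasp_force: 80.2
time: 16.88
tcp_pos: [455.5, -225.6, 284.2]
contact_force: [9.3, 2.1, -9.3]
grasp_force: 79.8
turn 0.002  shift cm x -0.05 y -0.01 z -0.02 | t 16.9 tcp [ 455.5 -225.6  284.2] yaw -0.027 gap 0.30 gf 80 F [ 9.3  2.1 -9.3]
```

Down to 0.03 and then ease onto the rest.

```bash
python3 -m creep '[{"x":0,"y":-1.3,"z":0.51,"turn":0,"fingers":0},{"x":0,"y":-1.25,"z":0.63,"turn":0,"fingers":0},{"x":0,"y":-1.17,"z":0.76,"turn":0,"fingers":0},{"x":0,"y":-1.1,"z":0.87,"turn":0,"fingers":0},{"x":0,"y":-1,"z":0.98,"turn":0,"fingers":0},{"x":0,"y":-0.9,"z":1.07,"turn":0,"fingers":0},{"x":0,"y":-0.79,"z":1.15,"turn":0,"fingers":0},{"x":0,"y":-0.48,"z":0.86,"turn":0,"fingers":0},{"x":0,"y":-0.2,"z":0.4,"turn":0,"fingers":0},{"x":0,"y":0,"z":0,"turn":0,"fingers":0}]'|grep -E 'time|tcp|force'; python3 - <<'E'
from h import *
s=r.state()['tcp_pos'];o=place([577.1,-185,-.029],[-122,0,0])[0]
y=s[1]-o[1];z=s[2]+13.5-165
print("tilt",np.radians(160)-np.arctan2(z,y),np.hypot(y,z))
f=lambda n:cv2.cvtColor(r.capture(n),cv2.COLOR_RGB2BGR)
cv2.imwrite("pics/c7.png",cv2.resize(f("top")[125:255,250:420],(780,596),interpolation=cv2.INTER_CUBIC))
E
```

```text
time: 17.72
tcp_pos: [452.8, -306.8, 210.6]
contact_force: [4.7, 2.0, -5.8]
grasp_force: 80.0
tilt 0.0915182191983166 138.610678809374
```

View pics/c7.png

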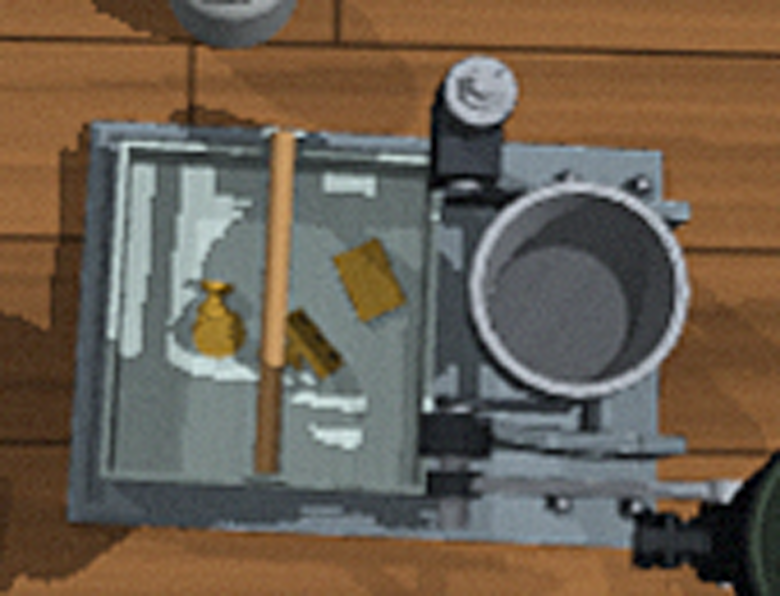

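The pot is empty: its floor, around (560,315), is bare. The tray holds the fittings, with two hinges at (370,280) and (315,345), a knob at (217,320), and the rest partly under the bar. Now easing the pot down onto its rest.

```bash
python3 -m creep '[{"x":0,"y":-0.15,"z":0.35,"turn":0,"fingers":0},{"x":0,"y":-0.15,"z":0.35,"turn":0,"fingers":0},{"x":0,"y":-0.1,"z":0.25,"turn":0,"fingers":0},{"x":0,"y":-0.05,"z":0.1,"turn":0,"fingers":0},{"x":0,"y":0,"z":0,"turn":0,"fingers":0},{"x":0,"y":0,"z":0,"turn":0,"fingers":0}]'|grep -E 'time|tcp|force'
```

```text
time: 18.27
tcp_pos: [452.6, -311.1, 200.3]
contact_force: [5.5, 3.1, -5.9]
grasp_force: 80.0
```

```bash
python3 -m creep '[{"x":0,"y":0,"z":0.1,"turn":0,"fingers":0},{"x":0,"y":0,"z":0.1,"turn":0,"fingers":0},{"x":0,"y":0,"z":0,"turn":0,"fingers":0}]'|grep -E 'time|tcp|force'
```

```text
time: 18.52
tcp_pos: [452.7, -311.4, 199.5]
contact_force: [1.4, 4.4, 13.7]
grasp_force: 82.6
```

```bash
python3 -m creep '[{"x":0,"y":0,"z":-0.15,"turn":0,"fingers":0.3},{"x":0,"y":0,"z":0,"turn":0,"fingers":0.6},{"x":0,"y":0,"z":0,"turn":0,"fingers":0.6},{"x":0,"y":0,"z":0,"turn":0,"fingers":0.6},{"x":0,"y":0,"z":-2,"turn":0,"fingers":0.6},{"x":0,"y":0,"z":-3,"turn":0,"fingers":0.6},{"x":0,"y":0,"z":-3,"turn":0,"fingers":0.6},{"x":0,"y":0,"z":-3,"turn":0,"fingers":0.6}]' 60|grep -E 'tcp|force|gap'; python3 -m creep '[{"x":-2,"y":1.2,"z":0,"turn":-0.1,"fingers":0.6},{"x":-2.5,"y":1.2,"z":0,"turn":-0.1,"fingers":0.6},{"x":-2.5,"y":1,"z":0,"turn":-0.1,"fingers":0.6},{"x":-2.5,"y":0.5,"z":0,"turn":-0.1,"fingers":0.6},{"x":-2.5,"y":0,"z":0,"turn":-0.1,"fingers":0.6},{"x":-2.5,"y":0,"z":0,"turn":-0.1,"fingers":0.6},{"x":-2.5,"y":0,"z":0,"turn":-0.1,"fingers":0.6},{"x":-2.5,"y":0,"z":0,"turn":-0.08,"fingers":0.6},{"x":0,"y":0,"z":0,"turn":0,"fingers":0.6}]'|grep -E 'time|tcp|force|gap'; python3 -c "
from h import *
go(675.1,-187.8,300,.75);print(r.state()['joint_pos'].round(2))"
```

```text
tcp_pos: [451.5, -311.5, 311.2]
contact_force: [-0.9, -0.5, 0.6]
finger_gap: 0.6
grasp_force: 0.0
time: 19.93
tcp_pos: [630.4, -207.2, 308.5]
contact_force: [0.3, 1.6, -1.1]
finger_gap: 0.596
grasp_force: 0.0
turn 0.012  shift cm x -4.59 y -1.63 z 0.86 | t 19.9 tcp [ 630.4 -207.2  308.5] yaw 0.762 gap 0.60 gf 0 F [ 0.3  1.6 -1.1]
[ 0.44  0.84 -0.49  0.93  0.36  1.44  2.38]
```

Joint 7 falls as I turn clockwise, so there is plenty of range.

```bash
python3 -m creep '[{"x":-2.3,"y":-0.8,"z":0,"turn":0,"fingers":0.6},{"x":-2.2,"y":-0.8,"z":0,"turn":0,"fingers":0.6},{"x":0,"y":0,"z":0,"turn":0,"fingers":0.6},{"x":0,"y":0,"z":0,"turn":0,"fingers":0.6}]' 60|grep -E 'tcp|force|gap'; python3 - <<'E'
from h import *
go(675.1,-187.8,194,.75)
f=cv2.cvtColor(r.capture("scene"),cv2.COLOR_RGB2BGR)
E
```

```text
tcp_pos: [672.3, -191.4, 308.8]
contact_force: [-0.4, -0.2, -0.5]
finger_gap: 0.601
grasp_force: 0.0
turn 0.003  shift cm x -0.46 y 0.06 z 11.48 | t 20.3 tcp [ 672.3 -191.4  308.8] yaw 0.753 gap 0.60 gf 0 F [-0.4 -0.2 -0.5]
```

```bash
python3 -m creep '[{"x":-0.45,"y":0.05,"z":1,"turn":0,"fingers":0.65},{"x":0,"y":0,"z":3,"turn":0,"fingers":0.65},{"x":0,"y":0,"z":3,"turn":0,"fingers":0.65},{"x":0,"y":0,"z":2,"turn":0,"fingers":0.65},{"x":0,"y":0,"z":1,"turn":0,"fingers":0.65},{"x":0,"y":0,"z":0,"turn":0,"fingers":0.65}]' 60|grep -E 'tcp|force|gap'; python3 -c "
from h import *
go(675.1,-187.8,194,.75)"
```

```text
tcp_pos: [673.9, -188.9, 207.9]
contact_force: [-1.3, -0.2, 1.0]
finger_gap: 0.653
grasp_force: 0.0
turn 0.002  shift cm x -0.17 y -0.01 z 1.39 | t 20.8 tcp [ 673.9 -188.9  207.9] yaw 0.752 gap 0.65 gf 0 F [-1.3 -0.2  1. ]
```

```bash
python3 -m creep '[{"x":-0.1,"y":0,"z":0.6,"turn":0,"fingers":0.65},{"x":0,"y":0,"z":0.6,"turn":0,"fingers":0.65},{"x":0,"y":0,"z":0,"turn":0,"fingers":0.5},{"x":0,"y":0,"z":0,"turn":0,"fingers":0.3},{"x":0,"y":0,"z":0,"turn":0,"fingers":0.2},{"x":0,"y":0,"z":0,"turn":0,"fingers":0.2},{"x":0,"y":0,"z":0,"turn":0,"fingers":0.2}]' 50; python3 -c "
from h import *
print(r.state()['ft_torque'].round(3),r.state()['joint_pos'].round(2))"
```

```text
time: 21.4
tcp_pos: [676.0, -188.2, 198.3]
orientation: [[-0.73, -0.683, 0.001], [-0.683, 0.73, -0.001], [-0.001, -0.002, -1.0]]
contact_force: [4.3, -3.5, 1.1]
finger_gap: 0.401
grasp_force: 50.9
[-0.7   -0.897 -0.035] [ 0.38  0.99 -0.46  0.95  0.4   1.28  2.31]
```

```bash
python3 -m creep '[{"x":0,"y":0,"z":0,"turn":0.08,"fingers":0.2},{"x":0,"y":0,"z":0,"turn":0.09,"fingers":0.2},{"x":0,"y":0,"z":0,"turn":0.09,"fingers":0.2},{"x":0,"y":0,"z":0,"turn":0.09,"fingers":0.2},{"x":0,"y":0,"z":0,"turn":0.09,"fingers":0.2},{"x":0,"y":0,"z":0,"turn":0.09,"fingers":0.2},{"x":0,"y":0,"z":0,"turn":0.09,"fingers":0.2},{"x":0,"y":0,"z":0,"turn":0.09,"fingers":0.2}]' |grep -E 'tcp|force'; python3 -c "
from h import *
print(r.state()['ft_torque'].round(3));go(675.1,-187.8,194,0)"
```

```text
tcp_pos: [675.7, -187.3, 198.4]
contact_force: [-1.4, 1.4, 4.1]
grasp_force: 51.4
[0.386 0.153 0.15 ]
turn 0.038  shift cm x 0.06 y -0.05 z 0.44 | t 22.1 tcp [ 675.7 -187.3  198.4] yaw 0.038 gap 0.40 gf 51 F [-1.4  1.4  4.1]
```

```bash
python3 -m creep '[{"x":0,"y":0,"z":0,"turn":0.07,"fingers":0.2},{"x":0,"y":0,"z":0,"turn":0.07,"fingers":0.2}]' |grep -E 'tcp|force'; python3 -c "
from h import *
print(r.state()['ft_torque'].round(3));go(675.1,-187.8,194,0)"; python3 -m creep '[{"x":0,"y":0,"z":0,"turn":0.07,"fingers":0.2},{"x":0,"y":0,"z":0,"turn":0.07,"fingers":0.2}]' |grep -E 'tcp|force'; python3 -c "
from h import *
print(r.state()['ft_torque'].round(3));go(675.1,-187.8,194,0)"
```

```text
tcp_pos: [675.7, -187.1, 198.3]
contact_force: [-0.9, 1.7, 4.2]
grasp_force: 51.4
[0.538 0.161 0.657]
turn -0.101  shift cm x 0.06 y -0.07 z 0.43 | t 22.2 tcp [ 675.7 -187.1  198.3] yaw -0.101 gap 0.41 gf 51 F [-0.9  1.7  4.2]
tcp_pos: [675.1, -186.7, 198.2]
contact_force: [-18.8, 7.6, 11.1]
grasp_force: 52.1
[1.709 3.882 0.814]
turn -0.240  shift cm x -0.00 y -0.11 z 0.42 | t 22.4 tcp [ 675.1 -186.7  198.2] yaw -0.240 gap 0.40 gf 52 F [-18.8   7.6  11.1]
```

Torque has risen to 0.8 N m, so the nut is at its stop and slipping in the fingers. I'll release, turn back and regrip to confirm.

```bash
python3 -m creep '[{"x":0,"y":0,"z":0,"turn":0,"fingers":0.65},{"x":0,"y":0,"z":0,"turn":0,"fingers":0.65},{"x":0,"y":0,"z":0,"turn":0,"fingers":0.65},{"x":0,"y":0,"z":0,"turn":-0.1,"fingers":0.65},{"x":0,"y":0,"z":0,"turn":-0.1,"fingers":0.65},{"x":0,"y":0,"z":0,"turn":-0.1,"fingers":0.65},{"x":0,"y":0,"z":0,"turn":-0.1,"fingers":0.65},{"x":0,"y":0,"z":0,"turn":-0.1,"fingers":0.65}]'|grep -E 'tcp|force'; python3 -m creep '[{"x":0,"y":0,"z":0,"turn":0,"fingers":0.4},{"x":0,"y":0,"z":0,"turn":0,"fingers":0.2},{"x":0,"y":0,"z":0,"turn":0,"fingers":0.2},{"x":0,"y":0,"z":0,"turn":0,"fingers":0.2},{"x":0,"y":0,"z":0,"turn":0,"fingers":0.2}]' |grep -E 'tcp|force';python3 -c "
from h import *
print(r.state()['ft_torque'].round(3))";  python3 -m creep '[{"x":0,"y":0,"z":0,"turn":0.05,"fingers":0.2},{"x":0,"y":0,"z":0,"turn":0.05,"fingers":0.2},{"x":0,"y":0,"z":0,"turn":0,"fingers":0.2}]' |grep -E 'tcp|force'; python3 -c "
from h import *
print(r.state()['ft_torque'].round(3));go(675.1,-187.8,194,0)"
```

```text
tcp_pos: [675.6, -187.9, 197.7]
contact_force: [-0.5, -0.8, -0.4]
grasp_force: 0.0
tcp_pos: [675.5, -187.7, 198.0]
contact_force: [-3.9, 2.0, 5.5]
grasp_force: 49.9
[ 0.363  0.729 -0.041]
tcp_pos: [676.7, -187.3, 198.0]
contact_force: [7.1, 0.5, -0.0]
grasp_force: 50.5
[ 0.196 -1.696  0.962]
turn 0.158  shift cm x 0.16 y -0.05 z 0.40 | t 23.7 tcp [ 676.7 -187.3  198. ] yaw 0.158 gap 0.40 gf 51 F [ 7.1  0.5 -0. ]
```

The torque rose at once to 0.96 N m, so the nut is tight. Release and withdraw.

```bash
python3 -m creep '[{"x":0,"y":0,"z":0,"turn":0,"fingers":0.65},{"x":0,"y":0,"z":0,"turn":0,"fingers":0.65},{"x":0,"y":0,"z":0,"turn":0,"fingers":0.65},{"x":0,"y":0,"z":-1.5,"turn":0,"fingers":0.65},{"x":0,"y":0,"z":-3,"turn":0,"fingers":0.65},{"x":0,"y":0,"z":-3,"turn":0,"fingers":0.65},{"x":0,"y":0,"z":-3,"turn":0,"fingers":0.65},{"x":0,"y":0,"z":-3,"turn":0,"fingers":0.65},{"x":0,"y":0,"z":0,"turn":0,"fingers":0.65}]'|grep -E 'time|tcp|force'; python3 - <<'E'
from h import *
a=cv2.imread("pics/top0.png").astype(int);b=cv2.cvtColor(r.capture("scene"),cv2.COLOR_RGB2HSV)
s0=cv2.cvtColor(cv2.imread("pics/scene0.png"),cv2.COLOR_BGR2RGB).astype(int);s1=r.capture("scene").astype(int)
for n,(x,y,w,h) in dict(tub=(320,245,28,36),hammer=(383,160,28,50),knife=(198,172,72,34)).items():
    print(n,(abs(s0-s1)[y:y+h,x:x+w].max(2)>40).mean().round(3))
h=cv2.cvtColor(s1.astype(np.uint8)[215:250,295:375],cv2.COLOR_RGB2HSV)
m=((h[...,0]>18)&(h[...,0]<30)&(h[...,1]>150)&(h[...,2]>70)).astype(np.uint8)
print(cv2.connectedComponentsWithStats(m)[2:4])
E
```

```text
time: 24.48
tcp_pos: [676.4, -188.0, 338.4]
contact_force: [-0.7, -0.4, 0.1]
grasp_force: 0.0
tub 0.0
hammer 0.033
knife 0.0
(array([[   0,    0,   80,   35, 2716],
       [  45,    1,    5,    8,   28],
       [  15,    4,   10,    8,   56]], dtype=int32), array([[39.84167894, 17.31995582],
       [46.89285714,  4.25      ],
       [19.23214286,  7.85714286]]))
```

```bash
python3 - <<'E'
from h import *
def comps(n,img,x,y,w,h):
    k=cv2.cvtColor(img,cv2.COLOR_RGB2HSV)[y:y+h,x:x+w]
    m=((k[...,0]>17)&(k[...,0]<30)&(k[...,1]>160)&(k[...,2]>50)).astype(np.uint8)
    s=cv2.connectedComponentsWithStats(m)[2][1:];s=s[s[:,4]>2];print(n);print(s+[x,y,0,0,0])
rd=lambda p:cv2.cvtColor(cv2.imread(p),cv2.COLOR_BGR2RGB)
comps("top before",rd("pics/top0.png"),180,60,400,250)
comps("top now",r.capture("top"),180,60,400,250)
comps("scene now",r.capture("scene"),230,130,180,150)
comps("scene before",rd("pics/scene0.png"),230,130,180,150)
print(proj("top",place([577.1,-185,-.029],[[0,-56,110],[0,95,62]])),proj("scene",place([577.1,-185,-.029],[[-100,0,62],[100,0,62],[100,190,62],[-100,190,62],[0,-56,220]])))
E
python3 -c "
import cv2
a=cv2.imread('pics/c7.png');k=cv2.cvtColor(a,cv2.COLOR_BGR2HSV);m=cv2.inRange(k,(17,160,50),(30,255,255));print(cv2.connectedComponentsWithStats(m)[2])"
```

```text
top before
[[363 184  16  18 235]]
top now
[[323 177  13  18 129]
 [292 187  11  15 110]
 [312 193  12  14  76]]
scene now
[[341 216   3   5  15]
 [310 220   9   7  43]]
scene before
[]
[[368.92350527 194.53925337]
 [309.81829545 194.23414376]] [[308.7921453  188.28514041]
 [298.43101806 227.43733345]
 [355.78890346 233.05408819]
 [361.59389783 192.98454619]
 [285.02302389 169.78253553]]
[[     0      0    780    596 457581]
 [   130     19      2      3      4]
 [   174     36      6      5     20]
 [    39     41      2      1      2]
 [   191     40      4      5      7]
 [   385     44      3      2      4]
 [   433     45      3      3      7]
 [   455     47      3      2      5]
 [   487     48      3      2      3]
 [   567     50      1      1      1]
 [   598     51      3      3      4]
 [   617     52      4      2      5]
 [   641     53      1      1      1]
 [   705     53      1      1      1]
 [   305     83      1      1      1]
 [   220    115      4      4     11]
 [   252    121      1      1      1]
 [   250    122      1      1      1]
 [    61    174      2   
[... 1023 characters left out ...]
      1      1]
 [    61    433      2      3      6]
 [     5    437      1      2      2]
 [     0    444      4      4     13]
 [    57    464      4      4     13]
 [   260    465      1      1      1]
 [     7    475      1      1      1]
 [    35    512      1      1      1]
 [    15    514      3      3      6]
 [    83    531      1      1      1]
 [   103    534      3      3      7]
 [    57    536      1      4      4]
 [     0    555      2      3      4]
 [     2    555      2      1      2]
 [    62    560      1      2      2]
 [    64    561      2      1      2]
 [    43    571      1      1      1]
 [    68    570      2      3      3]
 [    63    574      1      1      1]]
```

```bash
python3 -m creep '[{"x":2,"y":2,"z":0,"turn":0,"fingers":0.65},{"x":2,"y":3,"z":0,"turn":0,"fingers":0.65},{"x":2,"y":3,"z":0,"turn":0,"fingers":0.65},{"x":2,"y":3,"z":0,"turn":0,"fingers":0.65},{"x":2,"y":3,"z":0,"turn":0,"fingers":0.65},{"x":0,"y":3,"z":0,"turn":0,"fingers":0.65},{"x":0,"y":0,"z":0,"turn":0,"fingers":0.65},{"x":0,"y":0,"z":0,"turn":0,"fingers":0.65}]'|grep -E 'time|tcp|force'; python3 - <<'E'
from h import *
c=r.calibration("wrist");img=r.capture("wrist");cv2.imwrite("pics/w8.png",img[...,::-1])
k=cv2.cvtColor(img,cv2.COLOR_RGB2HSV)
m=cv2.inRange(k,(17,160,50),(30,255,255));n,l,s,ce=cv2.connectedComponentsWithStats(m)
q=[577.1,-185,-.029]
for i in range(1,n):
    if s[i,4]>25:
        w=world("wrist",[ce[i]],22,c)[0];cn,_=cv2.findContours((l==i).astype(np.uint8),0,2)
        (_,sz,_)=cv2.minAreaRect(world("wrist",cn[0].reshape(-1,2),22,c)[:,:2].astype(np.float32));dw=w-[q[0],q[1],0]
        print(ce[i].round(),s[i,4],"stand xy",(dw[0]*np.cos(q[2])+dw[1]*np.sin(q[2])).round(),(-dw[0]*np.sin(q[2])+dw[1]*np.cos(q[2])).round(),"size mm",np.round(sz))
# ascii of the brass around each
ys,xs=np.nonzero(np.isin(l,[i for i in range(1,n) if s[i,4]>25]))
x0,x1,y0,y1=xs.min(),xs.max(),ys.min(),ys.max();print(x0,x1,y0,y1)
E
```

```text
time: 25.35
tcp_pos: [557.2, -41.8, 332.8]
contact_force: [-0.1, -1.1, -0.2]
grasp_force: 0.0
[273. 157.] 169 stand xy -12.0 69.0 size mm [34. 13.]
[294. 156.] 29 stand xy -19.0 100.0 size mm [14.  4.]
[311. 173.] 397 stand xy 1.0 130.0 size mm [45. 29.]
[249. 181.] 494 stand xy 31.0 39.0 size mm [41. 28.]
[625. 313.] 624 stand xy 139.0 703.0 size mm [ 33. 113.]
237 639 146 338
```

```bash
python3 -c "
from cell import r
print(r.job_done())"
```

```text
the job is handed in; nothing more can be done
None
```

I handed in the job at about 25 s: the tray is on its seat, the pot is tipped empty and back on its rest, and the nut is tight; I saw no brass outside the tray, but the handle bar partly hid the fittings, so I could not count all five one by one.

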